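# Let the pot-size tea ball out of its dispenser

### The arm

A 7-joint arm with a two-finger parallel gripper is mounted at the origin on the work surface. World frame = base frame: x ahead of the robot, y to its left, z up, the work surface at z = 0. Lengths are in m, angles in degrees, forces in N, time in s.
With the tool pointing down it reaches from about 0.425 to 0.875 m from the base axis. Payload 4.7 kg.
Tool frame: the origin (TCP) lies at the very end of the fingers, on their centre line; the grasp point (between the pads) lies 19 mm behind it; z points along the fingers, y is the direction in which the jaws open and shut (so a half turn about z gives the same grasp; the last joint's range is limited). The gripper opens to 87 mm and grips with 3 to 60 N. Pads are 19 mm wide; open, the fingers measure 117 mm over their backs; the gripper's body (75 mm by 190 mm) begins 51 mm behind the grasp point.
Start: joints at [77.527, 18.392, -4.016, 83.108, 1.295, 78.541, -3.26], TCP at [0.149, -0.633, 0.223] pointing down, gripper open.
Joint ranges: [-163.93, 163.93], [-17.29, 119.83], [-79.2, 71.16], [3.27, 140.29], [-89.18, 269.18], [5.43, 117.66], [-154.24, 154.24]. Speed limits (degrees/s): [147.25, 147.25, 180, 180, 180, 180, 180].

### API

Orientations are given as [roll, pitch, yaw] about the fixed x, y, z axes, in that order (R = Rz(yaw) Ry(pitch) Rx(roll)).
In Python, from cell import monitor, read_camera, camera_info, env, look_for gives the robot as it stands.
- The arm moves only by the tool servo_tool, never from a script. Its argument "commands" is one flat list of numbers, 6 for each row, row after row: the shift along the tool's x, y, z in mm, then the turn, a rotation vector about the tool's x, y, z in degrees. A call has 1 to 10 rows; each row shifts and turns the commanded pose from where the row before left it, along the tool's axes as they then stand; what a row does not reach is not made up. A row lasts 1/10 s, in which the tool goes at most 50 mm and 8.59 degrees, less where a joint would pass 70% of its speed; a pose out of reach is approached as far as the arm can. A call is refused whole if a number of a shift passes 50 or a number of a turn 8.59, either way. A call with a gripper value outside its range is refused whole. "jaw" is the finger opening in mm, from 0 to 87, set as the call begins (left out, the last holds). The fingers move at their own pace and stop on an object; "newtons" is the grip in N (left out, the last holds). Time passes only in rows, so rows that do not move let the fingers close. It gives the time, the measured TCP pose, the force and the opening at its end, in the units of the state.
- monitor.get_obs(): the state, without advancing time (a new reading comes with each control period).
- read_camera(name): name is "scene" or "top" or "wrist"; returns (picture, depth): 420x560x3 uint8, red, green, blue; 420x560 float32, m along the optical axis (not along the pixel's ray), 0 where there is no reading.
- camera_info(name): a dict with "camera_matrix" (3x3 intrinsics, pixels), "R" (3x3) and "t" (3): a world point X has camera coordinates R X + t; the wrist camera has in their place "T_tool_cam" (4x4, takes a point from camera to tool coordinates, whose origin is the TCP and whose axes are the flange's). Camera axes: x right, y down, z forward; pixel columns grow to the right and rows downward; lengths in m; the calibration is good to about 2 mm. A picture is of the moment at which its call begins: read the wrist's pose just before it. camera_info takes no time and is no camera call.
- env.sign_off(): hands the job in, once; it reports no verdict.
Trained networks look in the newest picture that a camera, given by its name, has taken for a name from the list of things; names that differ only in an ending like _2 or _b are one class to them, and where a whole thing is asked for, a point or a joint stands for the part that bears it (a point fixed in the world has none). Each returns a list of dicts, best first, with "conf" (0 to 1); they miss things now and then, are a little off and sometimes report something else, mostly with a low value. They report only what shows in the picture. A call takes as long as a camera call. They do not tell look-alikes from the thing itself.
- look_for(camera, label): "box" ([left, top, width, height] in pixels, round what is visible of it).
The state is a dict: "time_s": time; "qpos": joint angles; "joint_velocities": joint speeds; "effort": joint torques, N m; "tool_pos": TCP position; "tool_rot": TCP orientation; "force": force on the tool from outside, world axes, zero at the start; "wrist_torque": the same for the moment, N m; "grip_width": finger opening in m.
Only numpy, scipy, OpenCV 4.12 (cv2) and the standard library are available. Lean on these libraries where they do the work, as an engineer would, in place of code of your own. Each camera call takes 0.05 s, during which the arm holds its last target.

### The job

Two tea-ball dispensers stand on the shelf: go to the one holding the larger steel ball and press its wooden paddle all the way down with your fingertips, so that the other end of the rocker lifts the gate and the ball rolls to the lower end of its trough. Then let the paddle come back up so that the gate is shut again, and move clear. Grasp nothing, do not touch the balls, leave the other dispenser's gate shut, and leave everything else on the shelf where it stands.

Things in the scene. Friction and masses are not known exactly. Their poses are not given: they have to be found in the camera images.
- disp_large: fixed dispenser with the larger ball (the two are alike, side by side in either order): wooden base, clear open trough 48 mm wide sloping down 12 degrees along +x, steel rocker on an axle across it. Origin on the shelf below the axle; +x points from the axle (125 mm high) to the gate (x = 97 mm) and the trough's lower end, where a freed ball rests at x = 180 mm; base x = -35 to 215 mm
- paddle_large (a point): centre of the top face of the wooden paddle, 42 mm along x, 42 mm wide, of the larger ball's dispenser; at rest 94 mm from the axle towards -x, 141 mm above the shelf, outer edge tipped up 13 degrees. At the stop its centre is 43 mm lower and 2 mm nearer the axle, outer edge tipped down 13 degrees. Free space below and around it
- rocker_large (a joint): rocker angle, rad: 0 = gate shut (rest), 0.45 = stop, paddle fully down, gate fully up. A spring brings it back; at the paddle's centre it takes about 2 N to start and 5 N at the stop. The ball gets under the gate from about 0.35
- ball_large: the larger steel tea-infuser ball, 42 mm in diameter, loose, origin at its centre; at the start it rests against the upper side of the shut gate, 73 mm from the axle
- disp_small: fixed dispenser with the smaller ball (the two are alike, side by side in either order): wooden base, clear open trough 48 mm wide sloping down 12 degrees along +x, steel rocker on an axle across it. Origin on the shelf below the axle; +x points from the axle (125 mm high) to the gate (x = 97 mm) and the trough's lower end, where a freed ball rests at x = 180 mm; base x = -35 to 215 mm
- paddle_small (a point): centre of the top face of the wooden paddle, 42 mm along x, 42 mm wide, of the smaller ball's dispenser; at rest 94 mm from the axle towards -x, 141 mm above the shelf, outer edge tipped up 13 degrees. At the stop its centre is 43 mm lower and 2 mm nearer the axle, outer edge tipped down 13 degrees. Free space below and around it
- rocker_small (a joint): rocker angle, rad: 0 = gate shut (rest), 0.45 = stop, paddle fully down, gate fully up. A spring brings it back; at the paddle's centre it takes about 2 N to start and 5 N at the stop. The ball gets under the gate from about 0.2
- ball_small: the smaller steel tea-infuser ball, 28 mm in diameter, loose, origin at its centre; at the start it rests against the upper side of the shut gate, 80 mm from the axle
- caddy: clear acrylic caddy with a steel latch, 110 x 110 x 108 mm; loose bystander, origin at the centre of its underside
- mug: white mug, 80 mm wide, 92 mm tall; loose bystander, origin at the centre of its underside
- coasters: stack of bamboo coasters, 90 mm wide, 35 mm tall; loose bystander, origin at the centre of its underside
- honey_pot: ceramic honey pot, 82 mm wide, 95 mm tall with the dipper laid across; loose bystander, origin at the centre of its underside
- tea_spoon: spoon lying flat, 140 mm long; loose bystander, origin at the centre of its underside (spoon: below its middle)
Things that resemble listed ones, but are neither listed nor needed, are in the scene too. Leave any green or yellow look-alike of the ball_large alone.

How it is judged:
By the outcome, as a careful person would: the job done as asked, in the order asked, and still so for the second after the job is handed in, with the robot touching nothing.
It also fails if it takes over 38 s, if anything falls off the work surface, if the arm or the gripper's body presses on something with over 40 N, if the wrist force passes 120 N, or if a joint passes its speed limit or range.

## Working session

There is one attempt and no reset: what is moved stays moved. The work goes in short steps, Python scripts to look and compute and a tool call to move; the robot and the scene stay as the last step left them, time stands still between calls to the robot, and variables do not carry over. Pictures are saved under pics/ and viewed, and the job is handed in when it is done.

Besides the shell and the picture viewer there is one more tool, called by a JSON object that holds its "method" and its "body". servo_tool: Moves the arm, as the interface text tells. Its arguments: {"type":"object","properties":{"commands":{"type":"array","items":{"type":"number"}},"jaw":{"type":"number"},"newtons":{"type":"number"}},"required":["commands"]}

```bash
ls; mkdir -p pics
cat > h.py <<'E'
import numpy as np, cv2
from cell import monitor, read_camera, camera_info, env, look_for
from scipy.spatial.transform import Rotation as Ro
def world(name,depth,us,vs,obs=None):
    ci=camera_info(name);K=np.array(ci["camera_matrix"])
    us=np.asarray(us,float);vs=np.asarray(vs,float)
    z=depth[vs.astype(int),us.astype(int)]
    c=np.stack([(us-K[0,2])/K[0,0]*z,(vs-K[1,2])/K[1,1]*z,z],-1)
    if "R" in ci: return (c-np.array(ci["t"]))@np.array(ci["R"])
    T=np.array(ci["T_tool_cam"]);p=c@T[:3,:3].T+T[:3,3]
    return p@Ro.from_euler("xyz",obs["tool_rot"],degrees=True).as_matrix().T+np.array(obs["tool_pos"])
E
python3 - <<'E'
from h import *
o=monitor.get_obs(); print({k:np.round(v,3) for k,v in o.items()})
for n in ["scene","top"]:
    p,d=read_camera(n); cv2.imwrite(f"pics/{n}0.png",p[:,:,::-1]); np.save(f"{n}0.npy",d); np.save(f"{n}0p.npy",p)
    for l in ["disp_large","paddle_large","ball_large","ball_small","rocker_large","caddy","mug"]:
        print(n,l,[(np.round(r["box"]).astype(int).tolist(),round(r["conf"],2)) for r in look_for(n,l)][:5])
E
```

```text
pics
{'time_s': np.float64(0.0), 'qpos': array([77.526, 18.439, -4.016, 83.175,  1.295, 78.54 , -3.26 ]), 'joint_velocities': array([-0.016,  0.055,  0.034,  0.096, -0.083,  0.083, -0.027]), 'effort': array([-0.0000e+00, -4.9129e+01, -4.0500e-01, -3.1252e+01, -6.4000e-02,
        4.4000e-02,  0.0000e+00]), 'tool_pos': array([ 0.149, -0.632,  0.221]), 'tool_rot': array([-1.79892e+02,  6.00000e-03,  1.32830e+01]), 'force': array([ 0.133, -0.252,  0.043]), 'wrist_torque': array([-0.029, -0.007,  0.027]), 'grip_width': np.float64(0.087)}
scene disp_large [([170, 182, 59, 150], 0.93)]
scene paddle_large [([174, 183, 40, 84], 0.61)]
scene ball_large [([255, 263, 15, 20], 0.57), ([124, 271, 20, 20], 0.5), ([259, 214, 31, 30], 0.38)]
scene ball_small []
scene rocker_large [([173, 185, 40, 81], 0.93)]
scene caddy [([369, 130, 54, 52], 0.58)]
scene mug [([64, 241, 42, 50], 0.55)]
top disp_large [([332, 151, 58, 122], 0.83), ([334, 186, 52, 87], 0.26)]
top paddle_large [([337, 180, 47, 94], 0.88)]
top ball_large [([355, 191, 19, 19], 0.72), ([406, 215, 16, 18], 0.64), ([305, 164, 13, 17], 0.54)]
top ball_small []
top rocker_large [([336, 189, 49, 86], 0.96)]
top caddy [([56, 218, 70, 55], 0.85), ([147, 146, 51, 124], 0.3)]
top mug [([432, 236, 42, 44], 0.69), ([334, 183, 48, 91], 0.33)]
```

View pics/scene0.png

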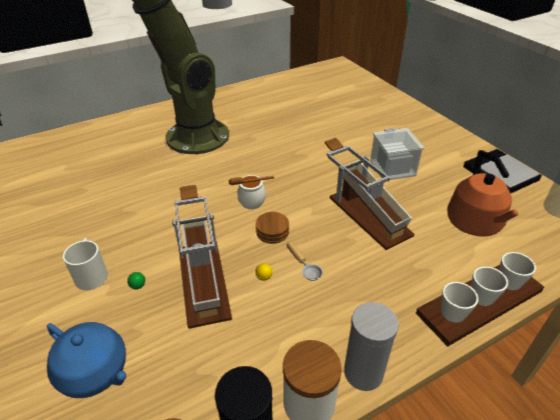

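View pics/top0.png

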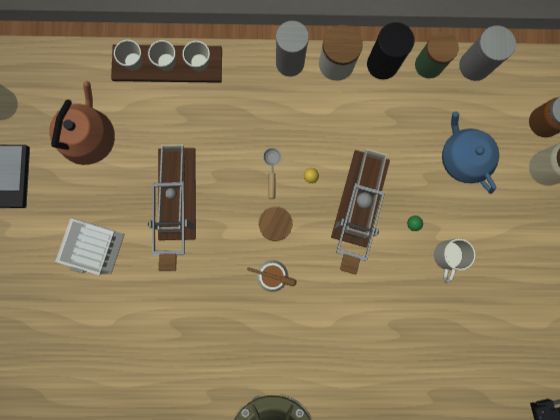

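The top picture shows two dispensers. The left one has its ball at (170,193) and the right one at (364,200), where the ball looks larger. The green ball (415,223) and yellow ball (311,175) are loose look-alikes on the table. I'll enlarge both dispensers and measure them.

Run:
```python
from h import *
p=np.load("top0p.npy");d=np.load("top0.npy")
a=cv2.resize(p[135:285,115:215],None,fx=4,fy=4,interpolation=cv2.INTER_CUBIC);b=cv2.resize(p[135:285,310:410],None,fx=4,fy=4,interpolation=cv2.INTER_CUBIC)
cv2.imwrite("pics/crop0.png",np.hstack([a,b])[:,:,::-1])
K=camera_info("top");print(np.round(K["camera_matrix"],1).tolist())
for nm,u,v in [("tableR",400,280),("padR",350,264),("padL",167,262),("ballR",364,200),("ballL",170,193),("baseLR",338,240),("spoon",271,190),("honey",272,276),("mug",453,256)]:
    print(nm,world("top",d,[u],[v]).round(3))
# paddle pixels: height 0.12-0.16 in window
for (u0,u1,v0,v1) in [(335,368,245,280),(150,185,245,280)]:
    vv,uu=np.mgrid[v0:v1,u0:u1];w=world("top",d,uu.ravel(),vv.ravel())
    c=p[vv.ravel(),uu.ravel()].astype(int)
    m=(w[:,2]>.115)&(w[:,2]<.17)&(c[:,0]-c[:,2]>25)
    q=w[m];print(m.sum(),q.mean(0).round(4),np.median(q,0).round(4),q.min(0).round(3),q.max(0).round(3))
    print(cv2.minAreaRect((q[:,:2]*1000).astype(np.float32)))
# base boards: z about?
for (u0,u1,v0,v1) in [(325,395,145,250),(150,205,140,245)]:
    vv,uu=np.mgrid[v0:v1,u0:u1];w=world("top",d,uu.ravel(),vv.ravel())
    print(np.histogram(w[:,2],bins=np.arange(-.01,.2,.01))[0])
    m=(w[:,2]>.008)&(w[:,2]<.2)
    q=w[m];print(cv2.minAreaRect((q[:,:2]*1000).astype(np.float32)),q[:,2].max())
```

```text
[[540.1, 0.0, 282.4], [0.0, 540.1, 204.9], [0.0, 0.0, 1.0]]
tableR [[ 0.409 -0.337  0.003]]
padR [[ 0.451 -0.184  0.138]]
padL [[0.453 0.259 0.142]]
ballR [[ 0.611 -0.224  0.112]]
ballL [[0.626 0.265 0.097]]
baseLR [[ 0.515 -0.172 -0.001]]
spoon [[0.647 0.01  0.02 ]]
honey [[0.42  0.005 0.084]]
mug [[ 0.474 -0.481  0.007]]
294 [ 0.4524 -0.1828  0.1405] [ 0.452  -0.1828  0.1408] [ 0.429 -0.226  0.125] [ 0.487 -0.158  0.15 ]
((457.10186767578125, -191.3677215576172), (65.01730346679688, 56.15576934814453), 86.19989013671875)
305 [0.4542 0.2579 0.1404] [0.4551 0.2581 0.1407] [0.434 0.228 0.128] [0.482 0.28  0.149]
((457.85040283203125, 253.595947265625), (48.43532943725586, 52.22291564941406), 0.32576295733451843)
[2107 1953  741    8   25  238  299  152  349  249  184  264  144  355
  239    0    0    0    0    0]
((623.0101928710938, -229.38943481445312), (177.48724365234375, 274.7393798828125), 88.84855651855469) 0.13749101155172158
[1073 1327  776    5   19  236  317  243  406  311  183  148  119  350
  242    0    0    0    0    0]
((638.4976196289062, 253.87216186523438), (284.899169921875, 121.66055297851562), 1.3938394784927368) 0.1385955666170264
```

View pics/crop0.png

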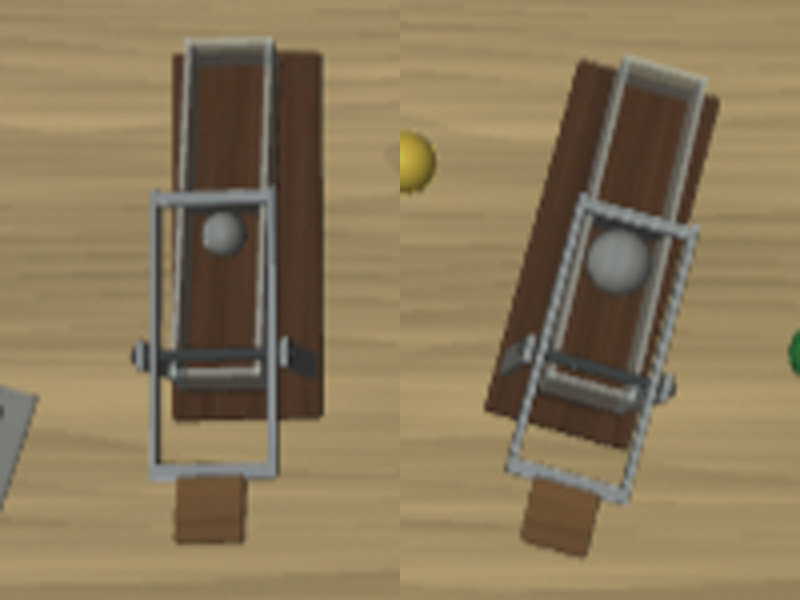

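The enlarged crop shows the left dispenser's ball about 11 px across, and the right one's about 16 px, at (364,200) in the top picture. Its ball top is 112 mm high, against 97 mm on the left. The candidates are left steel (170,193), right steel (364,200), green (415,223) and yellow (311,175). The right steel ball is ball_large, because it is the larger steel ball sitting in a dispenser.

Its paddle is at about (0.452, -0.183, 0.141), and the height matches the given 141 mm. The distance from paddle to ball is 164 mm, against 167 mm from the listing. The dispenser's yaw is about -14.5°. I'll close the fingers and move over it at height 0.22.

{"method": "servo_tool", "body": {"commands": [15,-14,0,0,0,0,25,-23,0,0,0,0,30,-28,0,0,0,0,30,-28,0,0,0,0,30,-28,0,0,0,0,30,-28,0,0,0,0,30,-28,0,0,0,0,30,-28,0,0,0,0,30,-28,0,0,0,0,30,-28,0,0,0,0], "jaw": 0}}

```text
time_s: 1.8
tool_pos: [0.3626, -0.3128, 0.2229]
tool_rot: [179.9, -0.0, 13.3]
force: [-0.1, -0.3, -0.1]
grip_width: 0.0149
```

{"method": "servo_tool", "body": {"commands": [30,-27,0,0,0,0,30,-27,0,0,0,0,28,-25,0,0,0,0,20,-18,0,0,0,0,10,-9,0,0,0,0,0,0,0,0,0,7,0,0,0,0,0,7,0,0,0,0,0,7,0,0,0,0,0,7,0,0,0,0,0,0]}}

```text
time_s: 2.8
tool_pos: [0.4518, -0.1851, 0.2225]
tool_rot: [180.0, 0.0, -14.8]
force: [0.7, -1.2, -0.4]
grip_width: 0.0005
```

Run:
```python
from h import *
o=monitor.get_obs()
p,d=read_camera("wrist"); cv2.imwrite("pics/w1.png",p[:,:,::-1]);np.save("w1.npy",d);np.save("w1p.npy",p)
print({k:np.round(o[k],4) for k in ["tool_pos","tool_rot","force","grip_width"]})
vv,uu=np.mgrid[0:420:1,0:560:1];w=world("wrist",d,uu.ravel(),vv.ravel(),o)
c=p.reshape(-1,3).astype(int)
m=(d.ravel()>0)&(w[:,2]>.12)&(w[:,2]<.16)&(np.hypot(w[:,0]-.452,w[:,1]+.183)<.045)&(c[:,0]-c[:,2]>25)
q=w[m];print(m.sum(),q.mean(0).round(4) if m.sum() else "",)
if m.sum():print(cv2.minAreaRect((q[:,:2]*1000).astype(np.float32)),uu.ravel()[m].mean(),vv.ravel()[m].mean())
```

```text
{'tool_pos': array([ 0.4518, -0.1851,  0.2225]), 'tool_rot': array([ 1.799688e+02,  1.290000e-02, -1.482910e+01]), 'force': array([ 0.6607, -1.2494, -0.407 ]), 'grip_width': np.float64(0.0005)}
3190 [ 0.4544 -0.1857  0.1399]
((457.2283020019531, -183.14572143554688), (69.61497497558594, 48.891998291015625), 74.63812255859375) 279.91379310344826 215.06457680250784
```

View pics/w1.png

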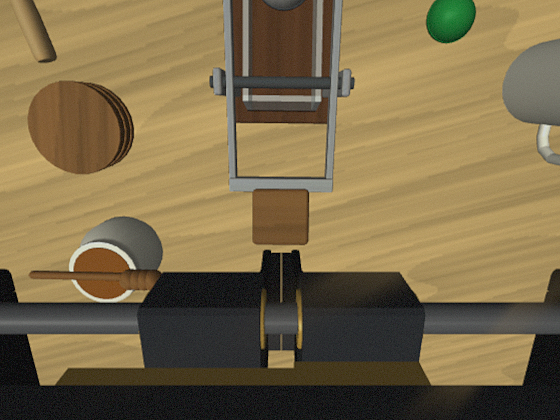

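The wrist picture shows the paddle at (281,217), squarely aligned and laterally centred under the closed fingers at (281,260). Both cameras agree on its centre to within 3 mm. I'll go down to just above it, then press.

{"method": "servo_tool", "body": {"commands": [1,0,10,0,0,0,0,0,15,0,0,0,0,0,15,0,0,0,0,0,15,0,0,0,0,0,10,0,0,0,0,0,5,0,0,0,0,0,0,0,0,0]}}

```text
time_s: 3.55
tool_pos: [0.4529, -0.1842, 0.1518]
tool_rot: [-180.0, 0.1, -14.7]
force: [0.5, -0.9, -1.1]
grip_width: 0.0004
```

{"method": "servo_tool", "body": {"commands": [0,0,5,0,0,0,0,0,5,0,0,0,0,0,5,0,0,0,0,0,5,0,0,0,0,0,5,0,0,0,0,0,0,0,0,0]}}

```text
time_s: 4.15
tool_pos: [0.4531, -0.1843, 0.1269]
tool_rot: [180.0, 0.0, -14.7]
force: [-1.5, 0.2, 1.9]
grip_width: 0.0005
```

Contact made, and the force is in the spring's range. I'll carry on down to the stop.

{"method": "servo_tool", "body": {"commands": [0,0,5,0,0,0,0,0,5,0,0,0,0,0,5,0,0,0,0,0,5,0,0,0,0,0,4,0,0,0,0,0,0,0,0,0]}}

```text
time_s: 4.75
tool_pos: [0.4552, -0.1848, 0.104]
tool_rot: [180.0, -0.2, -14.7]
force: [1.5, -1.1, 6.4]
grip_width: 0.0004
```

Run:
```python
from h import *
p,d=read_camera("top"); a=cv2.resize(p[135:285,310:440],None,fx=4,fy=4,interpolation=cv2.INTER_CUBIC)
cv2.imwrite("pics/t2.png",a[:,:,::-1])
p,d=read_camera("scene"); cv2.imwrite("pics/s2.png",cv2.resize(p[160:340,100:320],None,fx=3,fy=3)[:,:,::-1])
print(monitor.get_obs()["force"],monitor.get_obs()["tool_pos"])
```

```text
[ 1.62866663 -1.07723195  5.40703788] [ 0.45515659 -0.18481561  0.10431595]
```

View pics/s2.png

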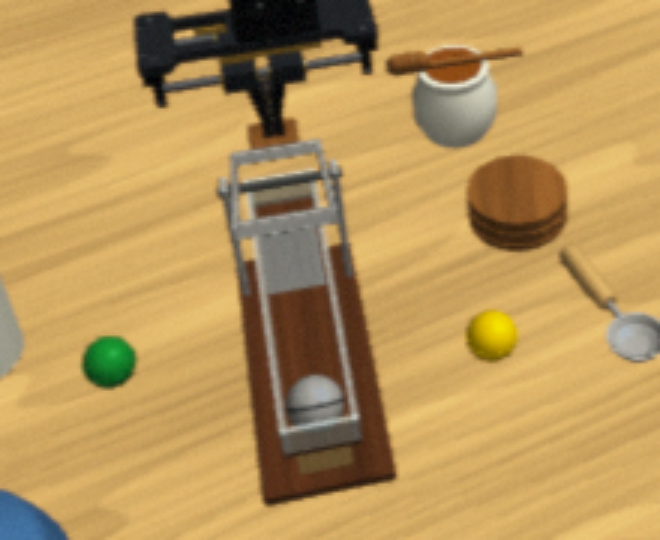

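View pics/t2.png

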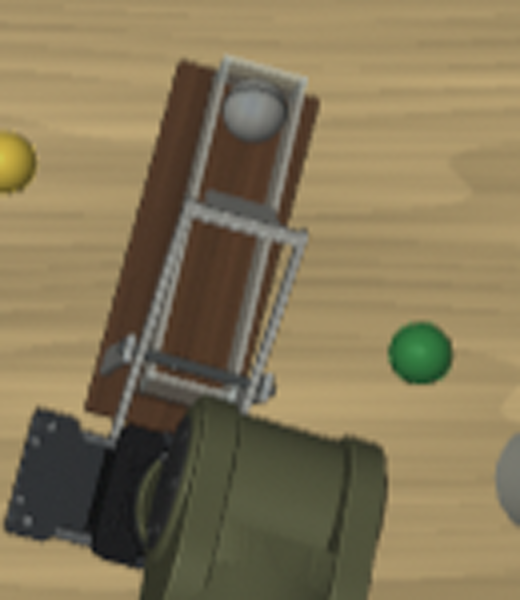

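The ball has already rolled to the lower end: (317,400) in the scene crop and (255,110) in the top crop. The paddle should go all the way down, so I'll continue until the stop shows in the force.

{"method": "servo_tool", "body": {"commands": [0,0,2,0,0,0,0,0,2,0,0,0,0,0,0,0,0,0,0,0,0,0,0,0]}}

```text
time_s: 5.25
tool_pos: [0.4559, -0.185, 0.1008]
tool_rot: [180.0, -0.3, -14.7]
force: [2.4, 0.2, 6.6]
grip_width: 0.0004
```

{"method": "servo_tool", "body": {"commands": [0,0,2,0,0,0,0,0,2,0,0,0,0,0,0,0,0,0,0,0,0,0,0,0]}}

```text
time_s: 5.65
tool_pos: [0.4564, -0.1851, 0.0995]
tool_rot: [179.9, -0.4, -14.7]
force: [-3.9, 2.8, 24.4]
grip_width: 0.0007
```

The force jumped to 24 N at z = 0.0995, against the 0.100 expected at the stop, so the paddle is fully down. Now I'll let it rise with the fingers and back off upward.

{"method": "servo_tool", "body": {"commands": [0,0,-3,0,0,0,0,0,-5,0,0,0,0,0,-6,0,0,0,0,0,-6,0,0,0,0,0,-6,0,0,0,0,0,-6,0,0,0,0,0,-6,0,0,0,0,0,-6,0,0,0,0,0,-6,0,0,0,0,0,-6,0,0,0]}}

```text
time_s: 6.65
tool_pos: [0.4528, -0.184, 0.1516]
tool_rot: [-180.0, 0.1, -14.7]
force: [0.2, -0.4, 0.6]
grip_width: 0.0003
```

{"method": "servo_tool", "body": {"commands": [0,0,-10,0,0,0,0,0,-20,0,0,0,0,0,-20,0,0,0,0,0,-20,0,0,0,-10,10,0,0,0,0,-20,30,0,0,0,0,-20,35,0,0,0,0,-20,35,0,0,0,0,-10,30,0,0,0,0,0,15,0,0,0,0]}}

```text
time_s: 7.65
tool_pos: [0.334, -0.3162, 0.2219]
tool_rot: [179.9, 0.0, -15.0]
force: [1.0, -0.2, 1.1]
grip_width: 0.0008
```

{"method": "servo_tool", "body": {"commands": [0,20,0,0,0,0,0,0,0,0,0,0,0,0,0,0,0,0]}}

```text
time_s: 7.95
tool_pos: [0.3324, -0.3322, 0.2215]
tool_rot: [-179.9, 0.0, -14.7]
force: [0.3, 0.1, -0.9]
grip_width: 0.0005
```

Run:
```python
from h import *
p,d=read_camera("top"); p0=np.load("top0p.npy");d0=np.load("top0.npy")
cv2.imwrite("pics/t3.png",np.hstack([cv2.resize(p[135:285,115:215],None,fx=4,fy=4),cv2.resize(p[135:285,310:410],None,fx=4,fy=4)])[:,:,::-1])
p2,d2=read_camera("scene"); cv2.imwrite("pics/s3.png",p2[:,:,::-1])
df=(np.abs(p.astype(int)-p0).max(2)>40).astype(np.uint8)
n,_,st,_=cv2.connectedComponentsWithStats(df)
print([s.tolist() for s in st[1:] if s[4]>6])
q=world("top",d,[350,349,364,371],[264,262,200,162]);print(q.round(3))
for (u0,u1,v0,v1) in [(335,368,245,280),(150,185,245,280)]:
    vv,uu=np.mgrid[v0:v1,u0:u1];w=world("top",d,uu.ravel(),vv.ravel());c=p[vv.ravel(),uu.ravel()].astype(int)
    m=(w[:,2]>.09)&(w[:,2]<.17)&(c[:,0]-c[:,2]>25);print(m.sum(),w[m].mean(0).round(4))
o=monitor.get_obs();print(o["tool_pos"],o["force"],o["time_s"])
```

```text
[[366, 156, 15, 13, 145], [357, 193, 15, 14, 169], [386, 293, 140, 127, 10666], [530, 398, 30, 22, 544]]
[[ 0.451 -0.184  0.14 ]
 [ 0.456 -0.182  0.135]
 [ 0.617 -0.233  0.063]
 [ 0.713 -0.248  0.087]]
295 [ 0.4525 -0.1828  0.1398]
303 [0.4542 0.2579 0.14  ]
[ 0.33251985 -0.33175628  0.22151047] [-0.36829295 -0.62571132 -0.31224859] 8.05
```

View pics/t3.png

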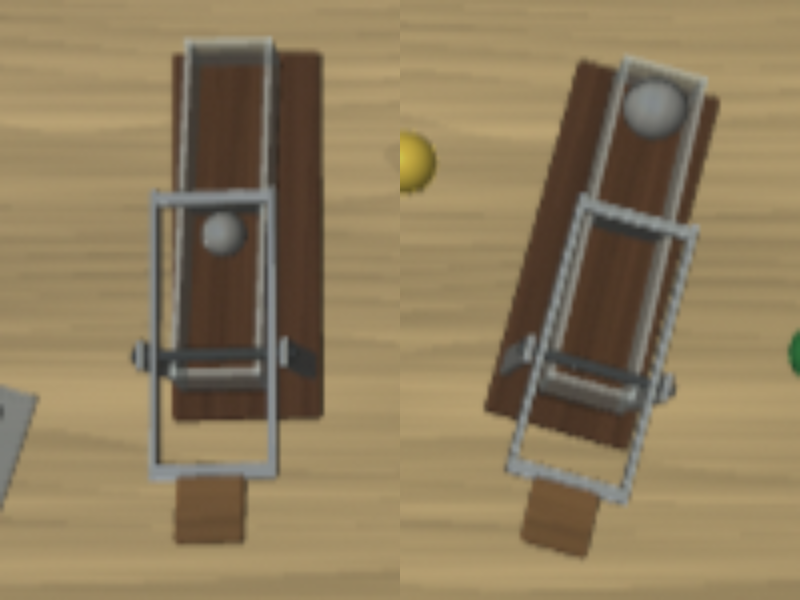

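View pics/s3.png

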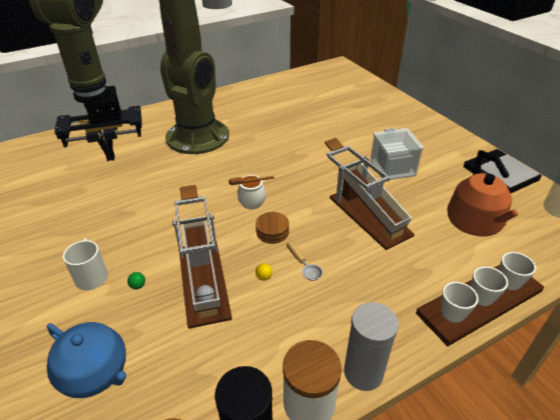

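The large ball now lies at the lower end of its trough: (655,108) in the crop and (205,293) in the scene picture. The rocker and paddle look the same as at the start, with the gate shut. Apart from the ball, the only changes in the top picture are where the robot is. I'll hand the job in.

```bash
python3 -c "
from cell import env
print(env.sign_off())"
```

```text
the job is handed in; nothing more can be done
None
```

The larger steel ball has been released and lies at the lower end of its trough, with the gate shut again. I pressed the right-hand dispenser's paddle (top view) with closed fingertips until it met its stop. The force there jumped to 24 N at z = 0.0995 m, about where the stop should be. I then let the paddle rise with the fingers, moved clear and handed the job in at about 8 s.

**Last checks:**
- **Ball:** it moved from the gate to the lower end of the trough, at about (0.713, -0.248).
- **Paddle and gate:** the paddle is back within 1 mm of its starting height (139.8 mm, against 140.5 mm before), and the rocker looks as it did at the start.
- **Everything else:** comparing top pictures from before and after showed changes only at the ball and the robot. The other dispenser and the loose items are unchanged.
- **Robot:** it touches nothing, and the force reading is close to zero.

No check failed. The only disagreement was about 3 mm between the top and wrist cameras on the paddle's centre, too small to matter on a 42 mm paddle.

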